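# Extend the telescopic window squeegee

## Task

Get the squeegee ready for the top of the kitchen window: set its flat head down into the slot of the white holder, right to the bottom, with the neck in the notch so that the holder keeps hold of the head. Squeeze the release button on the handle's collar and draw the handle out, past the first stop to the second, then let the button spring back out so that the handle is locked at full length. Lift the squeegee out of the holder with your fingers off the button and finish while still holding it, level, at full length and locked, a good 10 cm above the worktop; leave the other things where they stand.

Things in the scene. Friction and masses are not known exactly. Their poses are not given: they have to be found in the camera images.
- squeegee: Handle of the loose grey telescopic squeegee, which lies level on the worktop, pushed in. Origin on the handle's centre line (22 mm up at the start); x along the handle to the head, y left, z up. Grip x = -95 to 24 mm: 28 mm wide (y), 30 mm high. Collar x = 24 to 70 mm: 31 mm wide, 33 mm high. Butt x = -110 to -94 mm: 32 mm wide, 44 mm high. 0.35 kg.
- handle_grip (a point): Point on the handle's centre line at x = 5 mm in its frame, clear of the button: where to grip the squeegee to carry it. The tool balances near x = 6 mm pushed in and near x = 37 mm drawn out.
- telescope (a joint): How far the handle is drawn out of the head, m: 0 pushed in, 0.060 first stop, 0.120 second stop, also the end of travel (0.1205). While the button is out a catch locks it at each stop with about 1.5 mm of play either way. With the button in it slides against about 2.5 N of friction.
- release (a joint): Travel of the release button, m: 0 out, 0.005 flush with the collar. More than 0.003 frees the handle. A spring (1 N at first, 4.5 N when flush) returns it; between stops the catch rides on the bar and keeps the button about 3 mm in. A grip of 15 N or more across collar and button holds it flush.
- release_top (a point): Middle of the button's outer face: black ribbed cap, 20 mm long (along the handle), 11 mm high, on the right-hand (-y) side of the collar at x = 45 mm in the handle's frame, 5 mm proud, pressed towards +y. Squeeze it by gripping the collar from above, one finger on the button and one on the far side.
- head_center (a point): Centre of the flat head, on the handle's centre line, 110 mm ahead of the handle's origin pushed in, 230 mm drawn out; axes as the handle's. Plate square to the handle: 130 mm wide (y), 44 mm high, 8 mm thick (end caps 9.5 mm), rubber lips 4.5 mm thick along the upper and lower edge. Behind it a round neck up to 25 mm across, 22 mm long, then a 16 x 12 mm aluminium bar into the collar.
- head_edge (a point): Middle of the lower edge of the squeegee's head, 22 mm below head_center.
- handle_butt (a point): Underside of the squeegee handle's butt end, 110 mm behind the handle's origin, 22 mm below its centre line.
- holder: White plastic holder, fixed by suction feet. Origin on the worktop under the slot's centre. Slot along y, 142 mm long, 14 mm wide (x = -7 to 7 mm); walls to 46 mm, then flared lips to 57 mm, mouth about 28 mm wide. The near wall (x = -15 to -7 mm) has a notch 28 mm wide at its middle, open down to the floor; the handle leaves through it to -x, so handle x and holder x point the same way.
- slot_floor (a point): Centre of the slot's floor in the holder, 4 mm above the worktop: where head_edge belongs when the head is seated (head_center is then 26 mm above the worktop).
- tumbler: Bystander: plain glass tumbler, 76 mm across and 91 mm high, standing further back; origin at its foot.
- mug_a: Bystander: white mug, 82 x 112 x 94 mm, standing further back; origin under its middle.
- tin_opener: Bystander: tin opener, 174 mm long and 20 mm high, lying further back; origin under its middle.

How it is judged:
By the outcome, as a careful person would: the job done as asked, in the order asked, and still so for the second after the job is handed in, while the arm keeps its last pose, push and grip.
It also fails if it takes over 61 s, if anything falls off the work surface, if the arm or the gripper's body presses on something with over 40 N, if the wrist force passes 120 N, or if a joint passes its speed limit or range.

## Robot

A 7-joint arm with a two-finger parallel gripper is mounted at the origin on a cart in front of the work surface, level with it; the furniture and walls round the work are solid. World frame = base frame: x ahead of the robot, y to its left, z up, the work surface at z = 0. Lengths are in m, angles in rad, forces in N, time in s.
With the tool pointing down it reaches from about 0.425 to 0.95 m from the base axis. Payload 4.7 kg.
Tool frame: the origin (TCP) lies between the finger pads; the fingertips stand 11 mm ahead of it and the grasp point (between the pads) lies 8 mm behind it; z points along the fingers, y is the line along which they close (so a half turn about z gives the same grasp; the last joint's range is limited). The gripper opens to 87 mm and grips with 3 to 60 N. Pads are 19 mm wide; open, the fingers measure 117 mm over their backs; the gripper's body (75 mm by 190 mm) begins 51 mm behind the grasp point.
Start: joints at [1.278, 0.469, -0.049, 1.532, 0.024, 1.141, -0.082], TCP at [0.176, -0.652, 0.234] pointing down, gripper open.
Joint ranges: [-2.59, 2.59], [-0.33, 1.99], [-1.39, 1.29], [0.1, 2.45], [-1.04, 4.18], [0.21, 1.99], [-2.66, 2.66]. Speed limits (rad/s): [2.57, 2.57, 3.14, 3.14, 3.14, 3.14, 3.14].

## Interface

Orientations are given as a unit quaternion [w, x, y, z].
In Python, from cell import robot gives the robot as it stands.
- The arm moves only by the shell command python3 -m crank 'ROWS' [FORCE]. ROWS is JSON, a list of rows, each a list of 7 numbers: the shift along the tool's x, y, z each as a share of 200 mm, from -1 to 1, then the turn, a rotation vector about the tool's x, y, z each as a share of 2 rad, from -1 to 1, then the finger opening in mm, from 0 to 87. In form: [[tx, ty, tz, rx, ry, rz, claw], ...]. A call has 1 to 12 rows; each row is the pose to reach, as a shift and turn from the pose commanded when the call began, along the tool's axes at that moment; what a row does not reach only later rows make up. A row lasts 1/12 s, in which the tool goes at most 41.7 mm and 7.16 degrees, less where a joint would pass 70% of its speed; a pose out of reach is approached as far as the arm can. A call with a number of a shift or a turn outside -1 to 1 is refused whole. A call with a gripper value outside its range is refused whole. The fingers move at their own pace and stop on an object; FORCE is the grip in N (left out, the last holds). Time passes only in rows, so rows that repeat a pose let the fingers close. It gives the time, the measured TCP pose, the force, the opening and the grip force at its end, in the units of the state.
- robot.get_obs(): the state, without advancing time (a new reading comes with each control period).
- robot.grab_frame(name): name is "scene" or "top"; returns the picture (420x560x3 uint8, red, green, blue); there is no depth.
- robot.camera_model(name): a dict with "fx", "fy", "cx", "cy" (pixels), "R" (3x3) and "t" (3): a world point X has camera coordinates R X + t. Camera axes: x right, y down, z forward; pixel columns grow to the right and rows downward; lengths in m; the calibration is good to about 2 mm. A picture is of the moment at which its call begins. camera_model takes no time and is no camera call.
- robot.finish_job(): hands the job in; it is judged then, once.
The state is a dict: "time": time; "joint_positions": joint angles; "qd": joint speeds; "joint_efforts": joint torques, N m; "eef_pos": TCP position; "tcp_rot": TCP orientation; "ft_force": force on the tool from outside, world axes, zero at the start; "moment": the same for the moment, N m; "gripper_width": finger opening in m; "gripper_force": force on a finger pad.
Only numpy, scipy, OpenCV 4.12 (cv2) and the standard library are available. Lean on these libraries where they do the work, as an engineer would, in place of code of your own. Each camera call takes 0.05 s, during which the arm holds its last target. There are 200 camera calls.

## Working session

There is one attempt and no reset: what is moved stays moved. The work goes in short steps, Python scripts to look and compute and a shell command to move; the robot and the scene stay as the last step left them, time stands still between calls to the robot, and variables do not carry over. Pictures are saved under pics/ and viewed, at most 10 in all, crops included, and the job is handed in when it is done.

```bash
ls; mkdir -p pics
python3 - <<'E'
from cell import robot
import cv2,numpy as np
o=robot.get_obs();print({k:np.round(v,3) for k,v in o.items()})
for n in("scene","top"):
    cv2.imwrite(f"pics/{n}0.png",robot.grab_frame(n)[:,:,::-1]);c=robot.camera_model(n);print(n,{k:np.round(v,4).tolist() for k,v in c.items()})
E
```

```text
pics
{'time': np.float64(0.0), 'joint_positions': array([ 1.278,  0.469, -0.049,  1.534,  0.024,  1.141, -0.082]), 'qd': array([ 0.001, -0.   , -0.001,  0.   , -0.002, -0.001, -0.001]), 'joint_efforts': array([ 0.0000e+00, -5.0798e+01, -8.1000e-02, -2.3616e+01, -6.1000e-02,
        3.8000e-02,  0.0000e+00]), 'eef_pos': array([ 0.176, -0.651,  0.232]), 'tcp_rot': array([-0.001,  0.991,  0.132, -0.   ]), 'ft_force': array([-0.668, -0.213,  0.139]), 'moment': array([ 0.016, -0.   , -0.008]), 'gripper_force': np.float64(0.0), 'gripper_width': np.float64(0.087)}
scene {'fx': 430.6479, 'fy': 430.6479, 'cx': 276.768, 'cy': 204.6643, 'R': [[0.9741, -0.2258, 0.0131], [-0.1883, -0.8417, -0.5061], [0.1253, 0.4905, -0.8624]], 't': [-0.5693, 0.2075, 0.9044]}
top {'fx': 523.7297, 'fy': 523.7297, 'cx': 282.3708, 'cy': 215.2771, 'R': [[-0.013, -0.9999, 0.0062], [-0.9756, 0.0114, -0.2193], [0.2192, -0.0089, -0.9756]], 't': [0.0875, 0.6253, 1.0249]}
```

View pics/scene0.png

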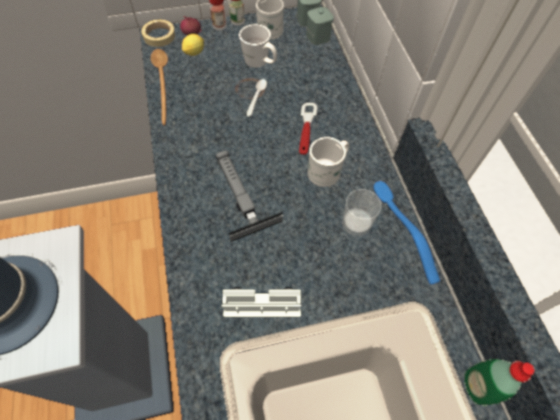

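View pics/top0.png

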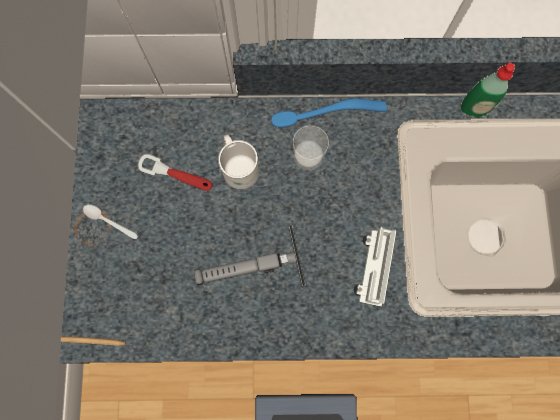

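The scene picture shows the squeegee at about (240,190), with its head at (257,226), and the holder at (262,302). In the top picture the handle runs from (198,277) to the head at (297,256), and the holder is at (378,266). I'll zoom in on the top view.

```bash
cat > h.py <<'E'
import cv2,numpy as np
from cell import robot
C={n:robot.camera_model(n) for n in("scene","top")}
def ray(n,p):
    c=C[n];R=np.array(c["R"]);d=R.T@np.array([(p[0]-c["cx"])/c["fx"],(p[1]-c["cy"])/c["fy"],1]);return -R.T@np.array(c["t"]),d
def onz(n,p,z):
    o,d=ray(n,p);return o+d*(z-o[2])/d[2]
def tri(a,b):
    o1,d1=ray("scene",a);o2,d2=ray("top",b)
    s=np.linalg.lstsq(np.c_[d1,-d2],o2-o1,rcond=None)[0];p,q=o1+s[0]*d1,o2+s[1]*d2
    return (p+q)/2,np.linalg.norm(p-q)
def proj(n,X):
    c=C[n];x=np.array(c["R"])@X+np.array(c["t"]);return np.array([c["fx"]*x[0]/x[2]+c["cx"],c["fy"]*x[1]/x[2]+c["cy"]])
def crop(n,x0,y0,x1,y1,k,f):
    cv2.imwrite(f,cv2.resize(robot.grab_frame(n)[y0:y1,x0:x1,::-1],None,fx=k,fy=k,interpolation=cv2.INTER_CUBIC))
E
python3 - <<'E'
import cv2
a=cv2.imread("pics/top0.png")[220:312,190:400];b=cv2.imread("pics/scene0.png")[145:325,210:310]
cv2.imwrite("pics/topc.png",cv2.resize(a,None,fx=3.8,fy=3.8,interpolation=2));cv2.imwrite("pics/scc.png",cv2.resize(b,None,fx=3.3,fy=3.3,interpolation=2))
E
```

```text
(no output)
```

View pics/topc.png

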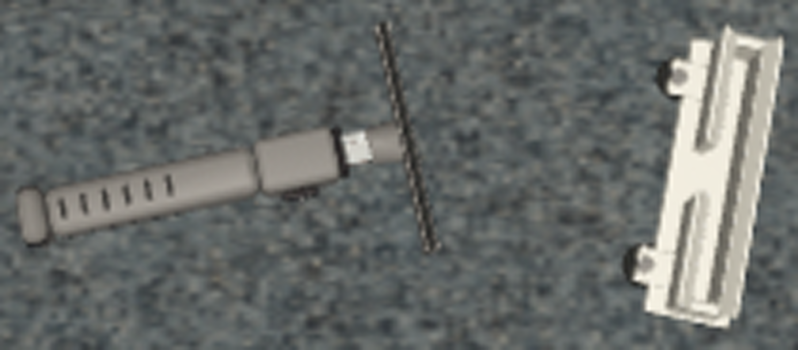

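View pics/scc.png

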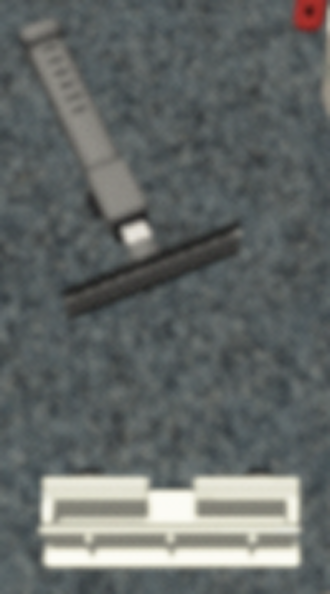

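The top crop (3.8x, offset 190,220) shows the butt at (33,215), the collar end at (338,155), the head lip ends at (382,25) and (432,245), the button on the lower side at (300,192), and the holder notch at (705,172). I'll enlarge the holder in both views.

Run:
```python
import cv2,numpy as np
from h import *
a=cv2.imread("pics/top0.png")[222:312,350:402];b=cv2.imread("pics/scene0.png")[282:322,216:308]
a=cv2.resize(a,None,fx=6.5,fy=6.5,interpolation=2);b=cv2.resize(b,None,fx=5,fy=5,interpolation=2)
im=np.zeros((585,800,3),np.uint8);im[:a.shape[0],:a.shape[1]]=a;im[:b.shape[0],340:340+b.shape[1]]=b
cv2.imwrite("pics/hold.png",im)
T=lambda x,y:(190+x/3.8-.37,220+y/3.8-.37)
S=lambda x,y:(210+x/3.3-.35,145+y/3.3-.35)
for n in C: print(n,ray(n,(280,200))[0])
pr=lambda *a:print(*[np.round(x,4) for x in a])
pr("lip ends top z44",onz("top",T(382,25),.044),onz("top",T(432,247),.044))
pr("lip ends scene z44",onz("scene",S(68,297),.044),onz("scene",S(240,232),.044))
pr("butt,collar end z~.04",onz("top",T(33,215),.044),onz("top",T(338,152),.0385))
```

```text
scene [ 0.48034448 -0.39747812  0.89239919]
top [0.38652659 0.08950926 1.13650401]Traceback (most recent call last):
  File "<stdin>", line 11, in <module>
  File "<stdin>", line 10, in <lambda>
    return _wrapfunc(a, 'round', decimals=decimals, out=out)
    return _wrapit(obj, method, *args, **kwds)
    result = getattr(arr, method)(*args, **kwds)
numpy._core._exceptions._UFuncNoLoopError: ufunc 'multiply' did not contain a loop with signature matching types (dtype('<U16'), dtype('float64')) -> None
```

View pics/hold.png

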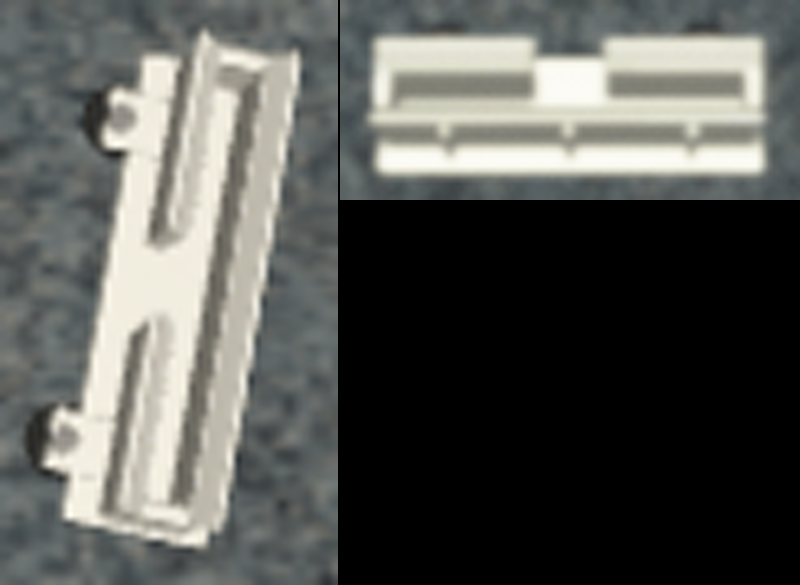

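Run:
```python
import cv2,numpy as np
from h import *
T=lambda x,y:(190+x/3.8-.37,220+y/3.8-.37)
S=lambda x,y:(210+x/3.3-.35,145+y/3.3-.35)
HT=lambda x,y:(350+x/6.5-.42,222+y/6.5-.42)
HS=lambda x,y:(216+(x-340)/5-.4,282+y/5-.4)
def pr(s,*a): print(s,*[np.round(x,4) for x in a])
pr("lip ends top z44",onz("top",T(382,25),.044),onz("top",T(432,247),.044))
pr("lip ends scene z44",onz("scene",S(240,232),.044),onz("scene",S(68,297),.044))
pr("butt,collar end",onz("top",T(33,215),.044),onz("top",T(338,154),.0385))
pr("butt,collar scene",onz("scene",S(41,30),.044),onz("scene",S(125,212),.0385))
def yaw(a,b): return np.degrees(np.arctan2((b-a)[1],(b-a)[0]))
for s,n,a,b,z in [("far lip T","top",HT(210,545),HT(298,55),.057),("near lip T","top",HT(105,512),HT(207,30),.057),("foot near T","top",HT(65,515),HT(145,55),.004),
 ("far lip S","scene",HS(370,120),HS(765,120),.057),("near lip S","scene",HS(375,38),HS(765,38),.057),("notch S","scene",HS(535,38),HS(605,38),.057),("notch T","top",HT(155,318),HT(180,240),.057)]:
  p,q=onz(n,a,z),onz(n,b,z);pr(s,p,q,(p+q)/2,np.linalg.norm(p-q),yaw(p,q))
```

```text
lip ends top z44 [0.608  0.0633 0.044 ] [0.4839 0.038  0.044 ]
lip ends scene z44 [0.6099 0.0561 0.044 ] [0.4869 0.0331 0.044 ]
butt,collar end [0.5041 0.2562 0.044 ] [0.5364 0.0888 0.0385]
butt,collar scene [0.5055 0.2552 0.044 ] [0.5367 0.0919 0.0385]
far lip T [ 0.4386 -0.1205  0.057 ] [ 0.5945 -0.1575  0.057 ] [ 0.5166 -0.139   0.057 ] 0.1603 -13.3689
near lip T [ 0.4492 -0.088   0.057 ] [ 0.6031 -0.1285  0.057 ] [ 0.5262 -0.1083  0.057 ] 0.1591 -14.7371
foot near T [ 0.4515 -0.0835  0.004 ] [ 0.6054 -0.1177  0.004 ] [ 0.5284 -0.1006  0.004 ] 0.1576 -12.5202
far lip S [ 0.4433 -0.1236  0.057 ] [ 0.5954 -0.1583  0.057 ] [ 0.5193 -0.1409  0.057 ] 0.1561 -12.8181
near lip S [ 0.4507 -0.0908  0.057 ] [ 0.604  -0.1256  0.057 ] [ 0.5273 -0.1082  0.057 ] 0.1572 -12.7879
notch S [ 0.5135 -0.105   0.057 ] [ 0.541  -0.1113  0.057 ] [ 0.5272 -0.1082  0.057 ] 0.0282 -12.7879
notch T [ 0.51   -0.1069  0.057 ] [ 0.5348 -0.1162  0.057 ] [ 0.5224 -0.1115  0.057 ] 0.0265 -20.4727
```

Both views agree: the holder is at about (0.523, -0.124) with its x-axis at yaw -102.9°, and the squeegee origin is at about (0.524, 0.157) at yaw -79.2°. The notch reads 28 mm and the lips about 32 mm apart, both as expected. Next is a helper that works out moves in tool axes.

```bash
cat >> h.py <<'E'
from scipy.spatial.transform import Rotation as Ro
def pose():
    o=robot.get_obs();q=o["tcp_rot"];return np.array(o["eef_pos"]),Ro.from_quat([q[1],q[2],q[3],q[0]])
def dn(psi): return Ro.from_euler("z",psi,degrees=True)*Ro.from_euler("x",180,degrees=True)  # tool x at yaw psi, z down
def plan(tg,start=None):
    p,r=start or pose()
    for t in tg:
        P,Q=np.array(t[:3]),dn(t[3]);s=r.inv().apply(P-p)/.2;w=(r.inv()*Q).as_rotvec()/2
        print(np.round(np.r_[s,w],4).tolist(),"rows>=%.1f"%max(np.linalg.norm(P-p)/.0417,np.linalg.norm(w)*2/np.radians(7.16)));p,r=P,Q
def st():
    o=robot.get_obs();p,r=pose();e=r.as_matrix();print("t%.2f"%o["time"],np.round(p,4),"psi %.2f"%np.degrees(np.arctan2(e[1,0],e[0,0])),"zax",np.round(e[:,2],4),"F",np.round(o["ft_force"],1),"M",np.round(o["moment"],2),"w %.4f g %.1f"%(o["gripper_width"],o["gripper_force"]))
E
python3 - <<'E'
from h import *
st()
plan([(.33,-.5,.22,35),(.47,-.36,.2,55),(.55,-.18,.18,75),(.55,.0,.16,95),(.525,.152,.13,100.8)],(np.array([.176,-.652,.234]),dn(15.2)))
E
```

```text
t0.10 [ 0.1759 -0.6512  0.2326] psi 15.12 zax [-6.0e-04  1.7e-03 -1.0e+00] F [-1.2 -0.8  0.1] M [ 0.   -0.02 -0.05] w 0.0871 g 0.0
[0.9423, -0.5315, 0.07, 0.0, 0.0, -0.1728] rows>=5.2
[0.9749, -0.1719, 0.1, -0.0, 0.0, -0.1745] rows>=4.8
[0.9667, -0.1886, 0.1, -0.0, 0.0, -0.1745] rows>=4.7
[0.8693, -0.2329, 0.1, 0.0, 0.0, -0.1745] rows>=4.3
[0.768, -0.0583, 0.15, 0.0, 0.0, -0.0506] rows>=3.8
```

```bash
A="0"
python3 -m crank '[[0.9423,-0.5315,0.07,0,0,-0.1728,87],[0.9423,-0.5315,0.07,0,0,-0.1728,87],[0.9423,-0.5315,0.07,0,0,-0.1728,87],[0.9423,-0.5315,0.07,0,0,-0.1728,87],[0.9423,-0.5315,0.07,0,0,-0.1728,87],[0.9423,-0.5315,0.07,0,0,-0.1728,87]]'
python3 -m crank '[[0.975,-0.172,0.1,0,0,-0.1745,87],[0.975,-0.172,0.1,0,0,-0.1745,87],[0.975,-0.172,0.1,0,0,-0.1745,87],[0.975,-0.172,0.1,0,0,-0.1745,87],[0.975,-0.172,0.1,0,0,-0.1745,87],[0.975,-0.172,0.1,0,0,-0.1745,87]]'
python3 -m crank '[[0.967,-0.189,0.1,0,0,-0.1745,87],[0.967,-0.189,0.1,0,0,-0.1745,87],[0.967,-0.189,0.1,0,0,-0.1745,87],[0.967,-0.189,0.1,0,0,-0.1745,87],[0.967,-0.189,0.1,0,0,-0.1745,87],[0.967,-0.189,0.1,0,0,-0.1745,87]]'
python3 -m crank '[[0.869,-0.233,0.1,0,0,-0.1745,87],[0.869,-0.233,0.1,0,0,-0.1745,87],[0.869,-0.233,0.1,0,0,-0.1745,87],[0.869,-0.233,0.1,0,0,-0.1745,87],[0.869,-0.233,0.1,0,0,-0.1745,87],[0.869,-0.233,0.1,0,0,-0.1745,87]]'
python3 -c "
from h import *
st();plan([(.525,.152,.13,100.8)])"
```

```text
time: 0.6
eef_pos: [0.337, -0.4927, 0.219]
tcp_rot: [-0.002, 0.952, 0.305, 0.002]
ft_force: [1.1, 0.8, 0.8]
gripper_width: 0.0872
gripper_force: 0.0
time: 1.1
eef_pos: [0.4761, -0.3521, 0.1989]
tcp_rot: [-0.002, 0.885, 0.466, 0.002]
ft_force: [0.7, 0.2, 0.4]
gripper_width: 0.0873
gripper_force: 0.0
time: 1.6
eef_pos: [0.553, -0.1714, 0.1792]
tcp_rot: [-0.002, 0.79, 0.613, 0.002]
ft_force: [-0.8, 0.4, -0.2]
gripper_width: 0.087
gripper_force: 0.0
time: 2.1
eef_pos: [0.5502, 0.0049, 0.1593]
tcp_rot: [-0.001, 0.673, 0.74, 0.001]
ft_force: [0.9, 0.1, 0.4]
gripper_width: 0.0871
gripper_force: 0.0
t2.10 [0.5502 0.0049 0.1593] psi 95.38 zax [-8.0e-04  2.3e-03 -1.0e+00] F [0.9 0.1 0.4] M [-0.03 -0.16 -0.02] w 0.0871 g 0.0
[0.7437, -0.0564, 0.1481, -0.0003, -0.0012, -0.0473] rows>=3.6
```

```bash
python3 -m crank '[[0.744,-0.056,0.148,0,-0.001,-0.047,87],[0.744,-0.056,0.148,0,-0.001,-0.047,87],[0.744,-0.056,0.148,0,-0.001,-0.047,87],[0.744,-0.056,0.148,0,-0.001,-0.047,87],[0.744,-0.056,0.148,0,-0.001,-0.047,87],[0.744,-0.056,0.148,0,-0.001,-0.047,87],[0.744,-0.056,0.148,0,-0.001,-0.047,87],[0.744,-0.056,0.148,0,-0.001,-0.047,87]]' >/dev/null
python3 - <<'E'
from h import *
st();plan([(.525,.152,.014,100.8)])
E
```

```text
t2.77 [0.528  0.1444 0.1299] psi 100.06 zax [ 5.0e-04 -3.5e-03 -1.0e+00] F [0.8 0.2 0.6] M [-0.05 -0.1  -0.03] w 0.0871 g 0.0
[0.0423, -0.008, 0.5793, -0.0001, 0.0018, -0.0064] rows>=2.8
```

```bash
python3 -m crank '[[0.042,-0.008,0.4,0,0.002,-0.006,87],[0.042,-0.008,0.4,0,0.002,-0.006,87],[0.042,-0.008,0.4,0,0.002,-0.006,87],[0.042,-0.008,0.4,0,0.002,-0.006,87],[0.042,-0.008,0.4,0,0.002,-0.006,87],[0.042,-0.008,0.4,0,0.002,-0.006,87]]' >/dev/null
python3 - <<'E'
from h import *
st();plan([(.525,.152,.014,100.8)])
crop("top",180,200,330,312,4,"pics/pre.png")
E
```

```text
t3.27 [0.526  0.1549 0.0522] psi 100.90 zax [ 0.0037  0.0028 -1.    ] F [-0.1  0.6 -0.3] M [-0.01 -0.08 -0.03] w 0.0869 g 0.0
[-0.0137, -0.0085, 0.1911, 0.0021, -0.001, 0.0009] rows>=0.9
```

View pics/pre.png

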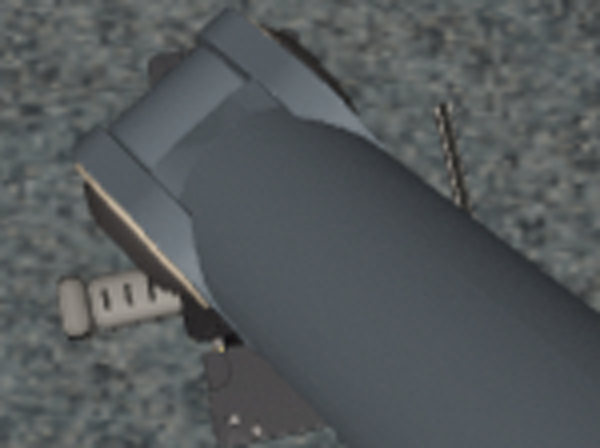

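The arm hides most of the squeegee in the top view, but the butt at (75,308) hasn't moved. I'll descend and grip.

```bash
python3 -m crank '[[-0.014,-0.0085,0.19,0.002,-0.001,0.001,87],[-0.014,-0.0085,0.19,0.002,-0.001,0.001,87],[-0.014,-0.0085,0.19,0.002,-0.001,0.001,87],[-0.014,-0.0085,0.19,0.002,-0.001,0.001,87]]' | head -2
python3 -m crank '[[0,0,0,0,0,0,20],[0,0,0,0,0,0,20],[0,0,0,0,0,0,20],[0,0,0,0,0,0,20],[0,0,0,0,0,0,20],[0,0,0,0,0,0,20],[0,0,0,0,0,0,20],[0,0,0,0,0,0,20]]' 40
python3 - <<'E'
from h import *
st()
E
```

```text
time: 3.65
eef_pos: [0.5234, 0.1519, 0.013]
time: 4.32
eef_pos: [0.5229, 0.152, 0.0119]
tcp_rot: [-0.001, 0.637, 0.771, -0.002]
ft_force: [0.3, 0.5, 0.0]
gripper_width: 0.0418
gripper_force: 0.0
t4.32 [0.5229 0.152  0.0119] psi 100.86 zax [-4.1e-03 -8.0e-04 -1.0e+00] F [0.3 0.5 0. ] M [-0.02 -0.03 -0.01] w 0.0418 g 0.0
```

```bash
python3 -m crank '[[0,0,-0.005,0,0,0,20],[0,0,-0.005,0,0,0,20],[0,0,-0.005,0,0,0,20],[0,0,-0.005,0,0,0,20],[0,0,-0.005,0,0,0,20],[0,0,-0.005,0,0,0,20]]' 40
python3 - <<'E'
from h import *
st()
E
```

```text
time: 4.82
eef_pos: [0.5235, 0.1521, 0.0131]
tcp_rot: [-0.001, 0.637, 0.771, -0.001]
ft_force: [1.4, 1.0, -0.2]
gripper_width: 0.0275
gripper_force: 40.0
t4.82 [0.5235 0.1521 0.0131] psi 100.86 zax [-2.9e-03 -4.0e-04 -1.0e+00] F [ 1.4  1.  -0.2] M [ 0.06 -0.62 -0.05] w 0.0275 g 40.0
```

```bash
python3 -m crank '[[0,0,-0.15,0,0,0,20],[0,0,-0.3,0,0,0,20],[0,0,-0.45,0,0,0,20],[0,0,-0.45,0,0,0,20],[0,0,-0.45,0,0,0,20]]' | tail -3
python3 - <<'E'
from h import *
st();plan([(.5464,-.0216,.1,77.1)])
E
```

```text
ft_force: [-0.2, -0.4, -3.8]
gripper_width: 0.0277
gripper_force: 40.0
t5.23 [0.5231 0.152  0.1035] psi 100.87 zax [-0.0029 -0.001  -1.    ] F [-0.2 -0.4 -3.8] M [-0.03 -0.03  0.02] w 0.0277 g 40.0
[-0.8742, -0.0494, 0.0182, -0.0014, 0.0006, 0.2074] rows>=4.2
```

```bash
python3 -m crank '[[-0.12,-0.007,0.01,0,0,0.03,20],[-0.24,-0.014,0.018,0,0,0.06,20],[-0.36,-0.021,0.018,0,0,0.09,20],[-0.48,-0.028,0.018,0,0,0.12,20],[-0.6,-0.035,0.018,0,0,0.15,20],[-0.72,-0.042,0.018,0,0,0.18,20],[-0.82,-0.047,0.018,-0.001,0,0.2,20],[-0.874,-0.049,0.018,-0.001,0,0.207,20],[-0.874,-0.049,0.018,-0.001,0,0.207,20],[-0.874,-0.049,0.018,-0.001,0,0.207,20],[-0.874,-0.049,0.018,-0.001,0,0.207,20]]' | tail -3
python3 - <<'E'
from h import *
st();plan([(.5464,-.0216,.1,77.1)])
a=robot.grab_frame("top");b=robot.grab_frame("scene")
cv2.imwrite("pics/t1.png",a[:,:,::-1]);cv2.imwrite("pics/s1.png",b[:,:,::-1])
im=np.zeros((600,800,3),np.uint8)
x=cv2.resize(a[215:315,330:405],None,fx=5,fy=5,interpolation=2);y=cv2.resize(b[230:330,205:305],None,fx=4.2,fy=4.2,interpolation=2)
im[:x.shape[0],:x.shape[1]]=x;im[:y.shape[0],378:378+y.shape[1]]=y;cv2.imwrite("pics/hov.png",im[:510,:,::-1])
E
```

```text
ft_force: [-0.2, 0.2, -4.0]
gripper_width: 0.0277
gripper_force: 40.0
t6.15 [ 0.5458 -0.0195  0.0987] psi 77.31 zax [-3.6e-03  6.0e-04 -1.0e+00] F [-0.2  0.2 -4. ] M [ 0.01 -0.01 -0.  ] w 0.0277 g 40.0
[-0.0097, 0.0052, -0.0065, -0.0018, 0.0001, 0.0018] rows>=0.1
```

View pics/hov.png

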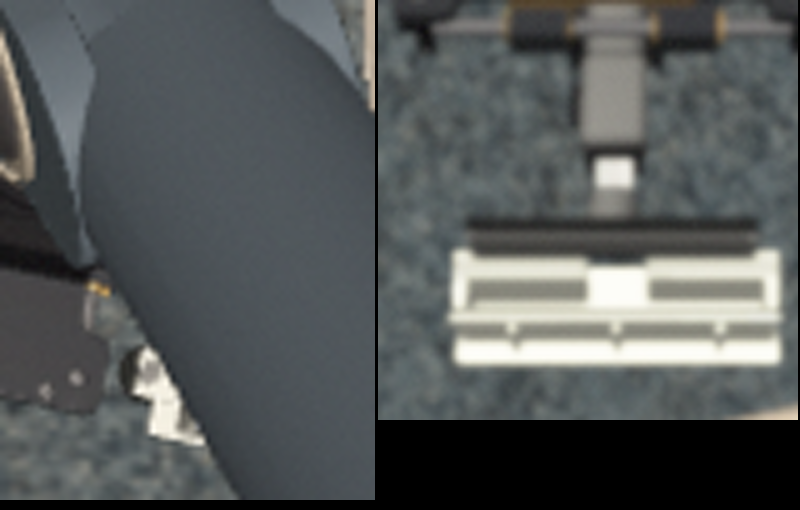

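The top view is blocked by the arm. In the scene crop (offset 378, 4.2x) the head spans 467..757 with its edges at rows 220 and 255, and the notch spans 588..648.

Run:
```python
from h import *
im=cv2.imread("pics/s1.png");g=cv2.cvtColor(im,cv2.COLOR_BGR2GRAY).astype(int)
# dark head / white holder profiles
for c in (235,245,275,282): print("col",c,g[276:322,c].tolist())
for r in (285,288,300): print("row",r,g[r,218:302].tolist())
for r in (262,272,279): print("row",r,g[r,245:275].tolist())
```

```text
col 235 [93, 96, 97, 95, 88, 73, 52, 44, 52, 73, 86, 75, 66, 66, 89, 149, 205, 225, 229, 222, 184, 146, 134, 132, 138, 172, 207, 211, 217, 227, 212, 183, 171, 154, 165, 214, 244, 251, 251, 246, 199, 123, 89, 85, 75, 74]
col 245 [71, 73, 76, 83, 82, 69, 55, 44, 53, 72, 84, 76, 70, 65, 89, 151, 204, 226, 230, 223, 186, 144, 134, 132, 139, 171, 208, 210, 217, 226, 199, 155, 135, 136, 163, 219, 246, 252, 252, 245, 202, 132, 112, 108, 102, 99]
col 275 [89, 92, 93, 92, 84, 66, 53, 43, 56, 75, 83, 77, 67, 66, 90, 149, 205, 225, 230, 225, 188, 145, 135, 133, 141, 187, 228, 224, 220, 226, 193, 150, 133, 135, 163, 219, 246, 251, 251, 245, 198, 131, 108, 108, 102, 96]
col 282 [98, 90, 84, 83, 79, 67, 54, 45, 52, 73, 86, 78, 67, 66, 89, 147, 204, 225, 231, 226, 190, 148, 134, 131, 141, 187, 227, 223, 222, 228, 198, 148, 133, 136, 163, 219, 246, 251, 251, 245, 201, 135, 109, 99, 91, 90]
row 285 [89, 89, 93, 92, 95, 96, 97, 97, 96, 89, 81, 75, 76, 75, 76, 75, 76, 73, 74, 75, 77, 76, 75, 76, 77, 75, 76, 72, 73, 77, 77, 77, 76, 77, 77, 74, 75, 75, 76, 75, 75, 76, 74, 74, 74, 74, 74, 72, 72, 72, 72, 
[... 650 characters left out ...]
, 138, 137, 140, 138, 144, 175, 226, 248, 251, 252, 252, 252, 252, 252, 252, 252, 252, 252, 250, 238, 201, 155, 142, 142, 140, 140, 141, 140, 144, 143, 141, 141, 142, 141, 143, 141, 142, 142, 142, 143, 141, 142, 142, 139, 141, 144, 147, 175, 224, 243, 238, 195, 138]
row 262 [105, 101, 99, 93, 91, 91, 91, 98, 108, 125, 133, 135, 136, 136, 134, 135, 131, 131, 131, 130, 128, 123, 110, 97, 91, 94, 92, 91, 93, 96]
row 272 [72, 74, 85, 95, 103, 106, 105, 107, 105, 96, 98, 143, 202, 228, 232, 231, 232, 233, 236, 228, 186, 124, 93, 86, 86, 84, 89, 95, 98, 93]
row 279 [83, 80, 85, 93, 100, 100, 98, 98, 101, 104, 113, 125, 133, 138, 140, 138, 135, 128, 119, 105, 93, 83, 84, 93, 96, 96, 96, 88, 89, 88]
```

Run:
```python
from h import *
p,r=pose();X=r.as_matrix();h=-X[:,0];l=X[:,1]   # handle x ; tool y
zc=p[2]+.009
f=lambda q:np.round([np.dot(q-p,h),np.dot(q-p,l),q[2]-zc],4)
for s,c,z in [("top lip front",(227.5,283.5),.022),("",(293.5,283.5),.022),("low edge",(227,290),-.022),("",(294,290),-.022),("bar",(256.3,272),.006),("bar",(265.4,272),.006),("collar end",(260.5,267),.0165)]:
    print(s,f(onz("scene",c,zc+z)))
H=np.array([.523,-.124,0]);hx=np.array([np.cos(np.radians(-102.9)),np.sin(np.radians(-102.9)),0]);hy=np.array([-hx[1],hx[0],0])
g=lambda q:np.round([(q-H)@hx,(q-H)@hy,q[2]],4)
for s,c,z in [("nearlip L",(223,289.5),.057),("nearlip R",(301,289.5),.057),("farlip L",(222.3,305.8),.057),("farlip R",(300.8,305.8),.057),("notch inner L",(254.3,298),.035),("R",(269.3,298),.035)]: print(s,g(onz("scene",c,z)))
print("expected head px", proj("scene",p+h*.105+[0,0,.031]))
```

```text
top lip front [ 0.1053 -0.0607  0.022 ]
 [0.1055 0.0615 0.022 ]
low edge [ 0.1025 -0.0655 -0.022 ]
 [ 0.1027  0.0647 -0.022 ]
bar [ 0.0765 -0.0084  0.006 ]
bar [0.0765 0.0091 0.006 ]
collar end [ 0.0705 -0.0002  0.0165]
nearlip L [-0.0156 -0.0771  0.057 ]
nearlip R [-0.0159  0.0801  0.057 ]
farlip L [ 0.0178 -0.0764  0.057 ]
farlip R [0.0176 0.0786 0.057 ]
notch inner L [-0.0053 -0.0145  0.035 ]
R [-0.0054  0.0161  0.035 ]
expected head px [260.29768029 283.27967904]
```

The head is centred on the tool and about 104 mm ahead of it, and the lips put the holder 1 mm further along both axes. I'll align above the slot and start down.

Run:
```python
from h import *
st();plan([(.547,-.0238,.077,77.1)])
```

```text
t6.25 [ 0.5462 -0.0194  0.0991] psi 77.33 zax [-2.6e-03  2.0e-04 -1.0e+00] F [ 0.  -0.1 -3.7] M [-0.03 -0.1   0.01] w 0.0275 g 40.0
[-0.0206, 0.0091, 0.1107, -0.0013, 0.0002, 0.002] rows>=0.5
```

```bash
python3 -m crank '[[-0.0206,0.009,0.05,-0.001,0,0.002,20],[-0.0206,0.009,0.11,-0.001,0,0.002,20],[-0.0206,0.009,0.11,-0.001,0,0.002,20],[-0.0206,0.009,0.11,-0.001,0,0.002,20],[-0.0206,0.009,0.11,-0.001,0,0.002,20]]' | head -1
python3 - <<'E'
from h import *
st();plan([(.547,-.0238,.04,77.1)])
p,r=pose();print(proj("scene",p))
E
```

```text
time: 6.67
t6.67 [ 0.5472 -0.0257  0.077 ] psi 76.93 zax [-7.e-04 -1.e-03 -1.e+00] F [ 0.5  0.5 -3.9] M [-0.07 -0.13 -0.01] w 0.0276 g 40.0
[0.0092, -0.003, 0.1848, -0.0002, 0.0006, -0.0015] rows>=0.9
[262.55849475 246.64256365]
```

```bash
python3 -m crank '[[0.007,-0.003,0.05,0,0,-0.001,20],[0.007,-0.003,0.1,0,0,-0.001,20],[0.007,-0.003,0.15,0,0,-0.001,20],[0.007,-0.003,0.18,0,0,-0.001,20],[0.007,-0.003,0.18,0,0,-0.001,20]]' | head -1
python3 - <<'E'
from h import *
st();plan([(.547,-.0238,.017,77.1)])
E
```

```text
time: 7.08
t7.08 [ 0.5456 -0.0246  0.0393] psi 77.04 zax [-0.0039 -0.0013 -1.    ] F [ 0.3  0.3 -4.3] M [ 0.08 -0.03 -0.05] w 0.0275 g 40.0
[0.0055, 0.0063, 0.1116, -0.0018, 0.0011, -0.0006] rows>=0.5
```

```bash
python3 -m crank '[[0.002,0.003,0.03,-0.001,0.001,0,20],[0.002,0.003,0.06,-0.001,0.001,0,20],[0.002,0.003,0.09,-0.001,0.001,0,20],[0.002,0.003,0.1,-0.001,0.001,0,20],[0.002,0.003,0.1,-0.001,0.001,0,20]]' | head -1
python3 - <<'E'
from h import *
st()
E
```

```text
time: 7.5
t7.50 [ 0.5473 -0.0243  0.0207] psi 77.03 zax [ 1.2e-03  2.0e-04 -1.0e+00] F [-0.1 -0.4 -3.5] M [-0.04 -0.06  0.04] w 0.0281 g 40.0
```

```bash
python3 -m crank '[[0,0,0.01,0,0,0,20],[0,0,0.015,0,0,0,20],[0,0,0.02,0,0,0,20],[0,0,0.02,0,0,0,20]]' | head -1
python3 -c "
from h import *
st()"
python3 -m crank '[[0,0,0.005,0,0,0,20],[0,0,0.01,0,0,0,20],[0,0,0.01,0,0,0,20]]' | head -1
python3 -c "
from h import *
st()"
```

```text
time: 7.83
t7.83 [ 0.5479 -0.0242  0.0174] psi 77.03 zax [ 2.6e-03  2.0e-04 -1.0e+00] F [-0.8  0.8 -4.1] M [-0.09 -0.12 -0.03] w 0.0281 g 40.0
time: 8.08
t8.08 [ 0.548  -0.0241  0.0158] psi 77.04 zax [ 0.0028  0.     -1.    ] F [0.5 0.6 1.9] M [-0.24  0.25 -0.06] w 0.0279 g 40.0
```

```bash
python3 -m crank '[[0,0,0,0,0,0,65],[0,0,0,0,0,0,65],[0,0,0,0,0,0,65],[0,0,0,0,0,0,65],[-0.06,0,0,0,0,0,65],[-0.12,0,0,0,0,0,65],[-0.195,0,0,0,0,0,65],[-0.195,0,0,0,0,0,65],[-0.195,0,0,0,0,0,65]]'
python3 - <<'E'
from h import *
st()
crop("scene",205,230,305,330,5,"pics/seat.png")
E
```

```text
time: 8.83
eef_pos: [0.5386, -0.0642, 0.0152]
tcp_rot: [0.001, 0.784, 0.621, 0.001]
ft_force: [0.3, -0.3, -0.7]
gripper_width: 0.0645
gripper_force: 0.0
t8.83 [ 0.5386 -0.0642  0.0152] psi 76.83 zax [ 2.e-03 -4.e-04 -1.e+00] F [ 0.3 -0.3 -0.7] M [-0.02 -0.05 -0.04] w 0.0645 g 0.0
```

View pics/seat.png

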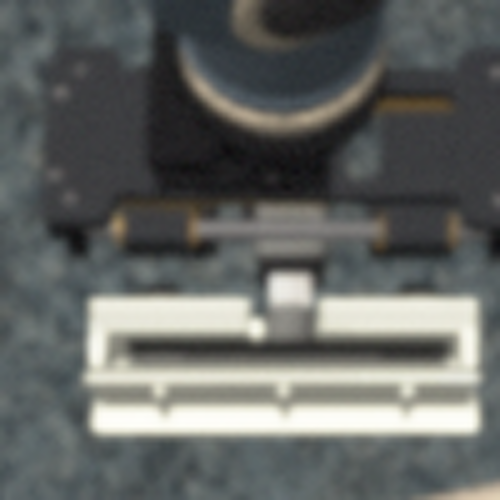

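The head is down in the slot between the lips, with the neck in the notch at (290,325) and the fingers either side of the collar. Now I'll squeeze the button.

```bash
python3 -m crank '[[0,0,0,0,0,0,20],[0,0,0,0,0,0,20],[0,0,0,0,0,0,20],[0,0,0,0,0,0,20],[0,0,0,0,0,0,20],[0,0,0,0,0,0,20],[0,0,0,0,0,0,20],[0,0,0,0,0,0,20]]' 35
python3 -m crank '[[0,0,0,0,0,0,20],[0,0,0,0,0,0,20],[0,0,0,0,0,0,20],[0.02,0,0,0,0,0,20],[0.04,0,0,0,0,0,20],[0.06,0,0,0,0,0,20],[0.06,0,0,0,0,0,20]]' 35
python3 -c "
from h import *
st()"
```

```text
time: 9.55
eef_pos: [0.5389, -0.0618, 0.0153]
tcp_rot: [0.0, 0.782, 0.623, 0.001]
ft_force: [-0.5, 0.8, -0.4]
gripper_width: 0.0307
gripper_force: 35.0
time: 10.13
eef_pos: [0.5416, -0.0504, 0.0152]
tcp_rot: [0.001, 0.782, 0.623, 0.001]
ft_force: [-1.3, -2.8, -1.0]
gripper_width: 0.0308
gripper_force: 35.0
t10.13 [ 0.5416 -0.0504  0.0152] psi 77.06 zax [ 2.e-03 -2.e-04 -1.e+00] F [-1.3 -2.8 -1. ] M [-0.68  0.14  0.1 ] w 0.0308 g 35.0
```

```bash
python3 -m crank '[[0.05,0,0,0,0,0,20],[0.1,0,0,0,0,0,20],[0.15,0,0,0,0,0,20],[0.2,0,0,0,0,0,20],[0.25,0,0,0,0,0,20],[0.3,0,0,0,0,0,20],[0.35,0,0,0,0,0,20],[0.4,0,0,0,0,0,20],[0.45,0,0,0,0,0,20],[0.5,0,0,0,0,0,20],[0.5,0,0,0,0,0,20]]' |head -1
python3 -c "
from h import *
st();p=pose()[0];print(np.linalg.norm(p[:2]-[.5389,-.0618]))"
python3 -m crank '[[0.01,0,0,0,0,0,20],[0.02,0,0,0,0,0,20],[0.03,0,0,0,0,0,20],[0.03,0,0,0,0,0,20]]' |head -1
python3 -c "
from h import *
st();p=pose()[0];print(np.linalg.norm(p[:2]-[.5389,-.0618]))"
```

```text
time: 11.05
t11.05 [0.5647 0.0508 0.0157] psi 77.19 zax [ 0.0035  0.0031 -1.    ] F [-0.3  0.5 -3.4] M [-0.15 -0.1   0.03] w 0.0304 g 35.0
0.11548164374358731
time: 11.38
t11.38 [0.5654 0.0524 0.0155] psi 77.00 zax [ 2.e-03 -3.e-04 -1.e+00] F [-0.7 -1.6 -4.1] M [-0.44  0.08  0.1 ] w 0.0311 g 35.0
0.11721473894319998
```

```bash
for i in 1; do python3 -m crank '[[0.005,0,0,0,0,0,20],[0.01,0,0,0,0,0,20],[0.01,0,0,0,0,0,20]]' |head -1; done
python3 -c "
from h import *
st();p=pose()[0];print(np.linalg.norm(p[:2]-[.5389,-.0618]))"
python3 -m crank '[[0.005,0,0,0,0,0,20],[0.01,0,0,0,0,0,20],[0.01,0,0,0,0,0,20]]' |head -1
python3 -c "
from h import *
st();p=pose()[0];print(np.linalg.norm(p[:2]-[.5389,-.0618]))"
```

```text
time: 11.63
t11.63 [0.5659 0.0545 0.0154] psi 77.00 zax [ 0.0022  0.     -1.    ] F [-0.8 -1.6 -3.1] M [-0.54  0.16  0.01] w 0.0307 g 35.0
0.11937836817613263
time: 11.88
t11.88 [0.5664 0.0569 0.0154] psi 77.03 zax [ 2.3e-03  4.0e-04 -1.0e+00] F [-1.6 -1.9 -2.3] M [-0.58  0.15  0.11] w 0.0309 g 35.0
0.12183735620780585
```

```bash
python3 -m crank '[[0.005,0,0,0,0,0,20],[0.01,0,0,0,0,0,20],[0.01,0,0,0,0,0,20]]' |head -1
python3 -c "
from h import *
st();p=pose()[0];print(np.linalg.norm(p[:2]-[.5389,-.0618]))"
python3 -m crank '[[0.005,0,0,0,0,0,20],[0.01,0,0,0,0,0,20],[0.01,0,0,0,0,0,20]]' |head -1
python3 -c "
from h import *
st();p=pose()[0];print(np.linalg.norm(p[:2]-[.5389,-.0618]))"
```

```text
time: 12.13
t12.13 [0.5665 0.0576 0.0154] psi 77.00 zax [ 0.0012 -0.0015 -1.    ] F [-2.3 -4.5 -1.2] M [-1.04  0.36  0.15] w 0.0308 g 35.0
0.12251089128110451
time: 12.38
t12.38 [0.5665 0.0576 0.0153] psi 76.96 zax [-2.0e-04 -4.2e-03 -1.0e+00] F [-2.7 -8.2  0.5] M [-1.64  0.64  0.22] w 0.0306 g 35.0
0.12255211540611449
```

The pull force climbs at 122.5 mm with no further motion, so this is the end of travel (the head's slack in the slot accounts for the excess). I'll let go so the button springs out, then move back to the grip.

```bash
python3 -m crank '[[-0.01,0,0,0,0,0,65],[-0.01,0,0,0,0,0,65],[-0.01,0,0,0,0,0,65],[-0.01,0,0,0,0,0,65],[0.05,0,0,0,0,0,65],[0.1,0,0,0,0,0,65],[0.16,0,0,0,0,0,65],[0.16,0,0,0,0,0,65],[0.16,0,0,0,0,0,65]]' |tail -2
python3 -c "
from h import *
st();plan([(.5665+.225*.0345,.0576+.974*.0345,.0145,77.1)])
crop('scene',180,190,310,310,4.5,'pics/ext.png')"
```

```text
gripper_width: 0.0646
gripper_force: 0.0
t13.13 [0.5747 0.0939 0.0156] psi 77.20 zax [ 0.0029  0.0011 -1.    ] F [ 0.  -0.5 -0.1] M [-0.05 -0.05 -0.02] w 0.0646 g 0.0
[-0.0135, 0.0008, 0.0055, 0.0013, -0.0009, 0.0009] rows>=0.1
```

View pics/ext.png

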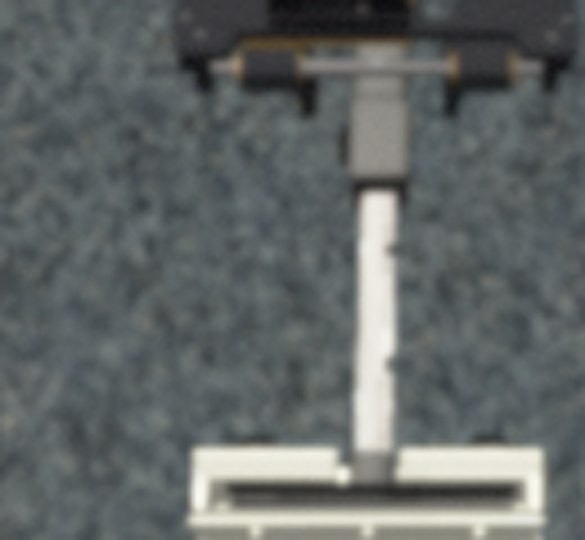

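The bar is fully drawn out. The button stands proud at (346,150), the collar front is at (380,182), and the head is still in the slot. I'll check the grip offset and then grip.

```bash
python3 -c "
from h import *
p,r=pose();q=onz('scene',(264,230.2),.041);print('grip x:',.07+np.dot(q-p,r.as_matrix()[:,0]))"
python3 -m crank '[[0,0,0,0,0,0,20],[0,0,0,0,0,0,20],[0,0,0,0,0,0,20],[0,0,0,0,0,0,20],[0,0,0,0,0,0,20],[0,0,0,0,0,0,20],[0,0,0,0,0,0,20],[0,0,0,0,0,0,20],[0,0,0,0,0,0,20],[0,0,0,0,0,0,20]]' 50 | tail -2
python3 -c "
from h import *
st()"
python3 -m crank '[[-0.02,0,0,0,0,0,20],[-0.035,0,0,0,0,0,20],[-0.035,0,0,0,0,0,20],[-0.035,0,0,0,0,0,20]]' | head -1
python3 -c "
from h import *
st()"
```

```text
grip x: 0.0052744760363229864
gripper_width: 0.0274
gripper_force: 50.0
t14.02 [0.5748 0.0916 0.0155] psi 77.01 zax [ 2.8e-03  1.0e-04 -1.0e+00] F [ 0.1 -0.2 -0.6] M [-0.08 -0.28 -0.12] w 0.0274 g 50.0
time: 14.35
t14.35 [0.5727 0.0853 0.0155] psi 77.06 zax [ 2.3e-03  7.0e-04 -1.0e+00] F [ 0.7  1.6 -0.2] M [ 0.45 -0.03  0.05] w 0.0277 g 50.0
```

```bash
python3 -m crank '[[-0.01,0,0,0,0,0,20],[-0.02,0,0,0,0,0,20],[-0.02,0,0,0,0,0,20]]' | head -1
python3 -c "
from h import *
st()"
```

```text
time: 14.6
t14.60 [0.572  0.0848 0.0156] psi 77.19 zax [ 0.0037  0.0053 -1.    ] F [ 0.5  8.9 -3.5] M [ 1.6  -0.14  0.16] w 0.0275 g 50.0
```

Pushing back meets a firm 9 N with no motion, so the handle is locked. I'll back off the push and lift.

```bash
python3 -m crank '[[0.015,0,0,0,0,0,20],[0.03,0,0,0,0,0,20],[0.03,0,0,0,0,0,20],[0.03,0,-0.02,0,0,0,20],[0.03,0,-0.05,0,0,0,20],[0.03,0,-0.1,0,0,0,20],[0.03,0,-0.1,0,0,0,20]]' 58
python3 -c "
from h import *
st()"
```

```text
time: 15.18
eef_pos: [0.5746, 0.0868, 0.0373]
tcp_rot: [0.001, 0.783, 0.622, 0.002]
ft_force: [-0.3, -0.1, -3.2]
gripper_width: 0.0272
gripper_force: 58.0
t15.18 [0.5746 0.0868 0.0373] psi 76.99 zax [ 5.4e-03  6.0e-04 -1.0e+00] F [-0.3 -0.1 -3.2] M [ 0.1  -0.14 -0.05] w 0.0272 g 58.0
```

```bash
python3 -m crank '[[0,0,-0.06,0,0,0,20],[0,0,-0.13,0,0,0,20],[0,0,-0.2,0,0,0,20],[0,0,-0.28,0,0,0,20],[0,0,-0.36,0,0,0,20],[0,0,-0.44,0,0,0,20],[0,0,-0.52,0,0,0,20],[0,0,-0.6,0,0,0,20],[0,0,-0.66,0,0,0,20],[0,0,-0.68,0,0,0,20],[0,0,-0.68,0,0,0,20],[0,0,-0.68,0,0,0,20]]' 58
python3 -c "
from h import *
st();crop('scene',180,160,330,320,3.7,'pics/end.png')"
```

```text
time: 16.18
eef_pos: [0.5725, 0.0866, 0.1711]
tcp_rot: [0.001, 0.782, 0.623, 0.001]
ft_force: [-0.4, 0.9, -3.9]
gripper_width: 0.0276
gripper_force: 58.0
t16.18 [0.5725 0.0866 0.1711] psi 77.02 zax [ 1.5e-03 -1.0e-04 -1.0e+00] F [-0.4  0.9 -3.9] M [ 0.06 -0.09 -0.02] w 0.0276 g 58.0
```

View pics/end.png

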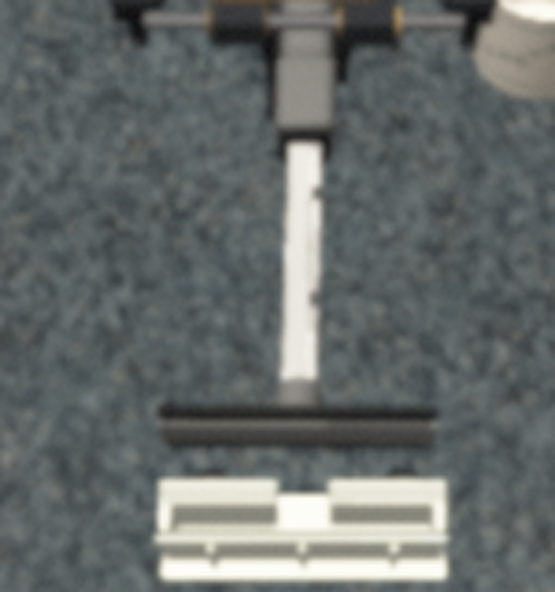

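The squeegee is clear of the holder, with the head at (298,425) and the bar fully out. I'll check that it's level from the head's image position and width.

Run:
```python
from h import *
p,r=pose();X=r.as_matrix();h,l=-X[:,0],X[:,1];c=p+[0,0,.009]
print("seen top edge row",160+408/3.7,"low",160+443/3.7,"width",279/3.7)
for d in (.005,.008):
  for t in (-4,-2,0,2,4):
    a=np.radians(t);u=h*np.cos(a)-np.array([0,0,np.sin(a)]);v=np.array([0,0,np.cos(a)])+h*np.sin(a);m=c+u*(.23-d)
    print(d,t,proj("scene",m+v*.022).round(1),proj("scene",m-v*.022+u*.002).round(1),round(proj("scene",m+l*.065)[0]-proj("scene",m-l*.065)[0],1))
```

```text
seen top edge row 270.27027027027026 low 279.72972972972974 width 75.4054054054054
0.005 -4 [259.8 270.1] [260.3 282.2] 76.0
0.005 -2 [259.9 272.5] [260.4 283.6] 75.4
0.005 0 [260.  274.8] [260.5 284.8] 74.7
0.005 2 [260.1 276.8] [260.6 285.9] 74.0
0.005 4 [260.2 278.6] [260.7 286.7] 73.3
0.008 -4 [259.9 268.5] [260.3 280.7] 75.9
0.008 -2 [259.9 270.9] [260.4 282. ] 75.2
0.008 0 [260.  273.1] [260.5 283.2] 74.5
0.008 2 [260.1 275.1] [260.6 284.3] 73.9
0.008 4 [260.2 276.9] [260.7 285.1] 73.2
```

```bash
python3 -m crank '[[0,0,0,0,0,0,20],[0,0,0,0,0,0,20],[0,0,0,0,0,0,20],[0,0,0,0,0,0,20],[0,0,0,0,0,0,20],[0,0,0,0,0,0,20]]' 58 | head -2
python3 - <<'E'
from h import *
b=cv2.cvtColor(robot.grab_frame("scene"),cv2.COLOR_RGB2GRAY);a=cv2.cvtColor(cv2.resize(cv2.imread("pics/end.png"),(150,160),interpolation=cv2.INTER_AREA),cv2.COLOR_BGR2GRAY)
for c in (240,275): print(b[266:284,c].tolist(),a[106:124,c-180].tolist())
st();print(robot.finish_job())
E
```

```text
time: 16.73
eef_pos: [0.573, 0.0869, 0.1713]
[98, 97, 89, 70, 52, 38, 44, 72, 91, 84, 70, 64, 59, 51, 67, 87, 97, 99] [96, 94, 86, 72, 54, 43, 45, 70, 96, 91, 74, 67, 59, 52, 63, 84, 97, 98]
[104, 96, 87, 71, 55, 42, 39, 70, 98, 89, 71, 68, 60, 51, 53, 66, 75, 81] [102, 97, 88, 75, 57, 43, 38, 57, 80, 82, 72, 68, 62, 53, 51, 61, 73, 80]
t16.78 [0.573  0.0869 0.1714] psi 77.03 zax [ 2.3e-03  2.0e-04 -1.0e+00] F [-0.  -0.2 -4. ] M [ 0.03 -0.08 -0.02] w 0.0275 g 58.0
the job is handed in; nothing more can be done
None
```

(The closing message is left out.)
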